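Call the next room: click the dial round to green and press the key

ROBOT

A 7-joint arm with a two-finger parallel gripper is mounted at the origin on a cart in front of the work surface, level with it; the furniture and walls round the work are solid. World frame = base frame: x ahead of the robot, y to its left, z up, the work surface at z = 0. Lengths are in m, angles in rad, forces in N, time in s.
With the tool pointing down it reaches from about 0.4 to 0.85 m from the base axis. Payload 10.4 kg.
Tool frame: the origin (TCP) lies at the very end of the fingers, on their centre line; the grasp point (between the pads) lies 19 mm behind it; z points along the fingers, y is the direction in which the jaws open and shut (so a half turn about z gives the same grasp; the last joint's range is limited). The gripper opens to 85 mm and grips with 20 to 120 N. Pads are 22 mm wide; open, the fingers measure 114 mm over their backs; the gripper's body (76 mm by 85 mm) begins 54 mm behind the grasp point. The pads swing forward as they close: fully open they stand 13 mm farther back than shut.
Start: joints at [-0.023, 0.332, -0.065, 1.46, 0.022, 1.35, -0.088], TCP at [0.625, 0, 0.201] pointing down, gripper open.
Joint ranges: [-2.6, 2.6], [-0.5, 2.12], [-1.47, 1.34], [0.16, 2.42], [-1.27, 4.41], [0.06, 2.06], [-2.6, 2.6]. Speed limits (rad/s): [2.22, 2.22, 2.79, 2.79, 3.14, 3.14, 3.14].

INTERFACE

Orientations are given as a unit quaternion [x, y, z, w].
In Python, from workcell import manip, camera, get_calibration gives the robot as it stands. The module is installed in compiled form; this text tells all that it offers.
- The arm moves only by the shell command python3 -m handwheel 'ROWS' [FORCE]. ROWS is a JSON object of lists of equal length, an entry for each row: "delta_pos": the shift along the world's x, y, z in m, a list of three; "rot": the turn, a rotation vector about the world's x, y, z in degrees, a list of three; "hand": the opening, from 0 (shut) to 1 (fully open). A call has 1 to 12 rows; each row is the pose to reach, as a shift and turn from the pose commanded when the call began; what a row does not reach only later rows make up. A row lasts 1/10 s, in which the tool goes at most 50 mm and 8.59 degrees, less where a joint would pass 70% of its speed; a pose out of reach is approached as far as the arm can. A call with a gripper value outside its range is refused whole. The fingers move at their own pace and stop on an object; FORCE is the grip in N (left out, the last holds). Time passes only in rows, so rows that repeat a pose let the fingers close. It gives the time, the measured TCP pose, the force and the opening at its end, in the units of the state.
- manip.get_obs(): the state, without advancing time (a new reading comes with each control period).
- camera(name): name is "scene" or "side" or "wrist"; returns (picture, depth): 400x640x3 uint8, red, green, blue; 400x640 float32, m along the optical axis (not along the pixel's ray), 0 where there is no reading.
- get_calibration(name): a dict with "camera_matrix" (3x3 intrinsics, pixels), "k1" (the pictures are not rectified: a ray, as slopes to the right and down, at radius r is drawn at 1 + k1 r^2 times it, then the intrinsics apply), "eye" and "rotation" of the camera in the world. Camera axes: x right, y down, z forward; pixel columns grow to the right and rows downward; lengths in m; the calibration is good to about 2 mm. A picture is of the moment at which its call begins: read the wrist's pose just before it. get_calibration takes no time and is no camera call; for the wrist camera it gives the pose at the moment of the call.
- manip.hand_in(): hands the job in, once; it reports no verdict.
The state is a dict: "clock": time; "joint_pos": joint angles; "joint_velocities": joint speeds; "tau": joint torques, N m; "position": TCP position; "ee_rot": TCP orientation; "ft_force": force on the tool from outside, world axes, zero at the start; "torque": the same for the moment, N m; "grip_width": opening from 0.0 (shut) to 1.0 (fully open).
Only numpy, scipy, OpenCV 4.12 (cv2) and the standard library are available. Lean on these libraries where they do the work, as an engineer would, in place of code of your own. Each camera call takes 0.05 s, during which the arm holds its last target.

TASK

On the white call unit, flick the lobed edge of the black dial with a fingertip, click by click clockwise as seen from above, until the green dot rests at the white arrow, without clicking past it. Then press the orange key fully down and let it come up again. Leave the unit standing in its place on the desk, and do not disturb the cup, pen, pad and bottle around it.

Things in the scene. Friction and masses are not known exactly. Their poses are not given: they have to be found in the camera images.
- call_unit: flat white desk call unit with grey top plate, 1.5 kg, loose on rubber feet. Origin on the desk below the dial's axis; x points from the dial to the orange key (away from the robot, give or take yaw), y left, z up. Housing: x -18 to +116, y -63 to +63, 35 mm high
- dial_center (a point): centre of the dial's top face, on its vertical axis, 56 mm above the desk. The dial is a black disc, radius 36 mm, 16 mm thick (40 to 56 mm above the desk), with eight round-ended lobes 12 mm wide, 45 degrees apart, reaching 48 mm from the axis. Eight coloured 13 mm dots lie 27 mm from the axis, in line with the gaps between lobes
- dial_front (a point): point on the dial's rim circle, 48 mm from the axis in the unit's -x direction, at mid-thickness (48 mm above the desk). Here the dial overhangs the housing: nothing is below it down to the desk. At rest in a click the two front lobes stand 22.5 degrees to either side of this point. Fixed to the unit, does not turn
- arrow_tip (a point): tip of the raised white arrowhead on the top plate behind the dial, 51 mm from the axis towards the key, pointing at the axis; 8 mm high. The dot nearest it is the one selected
- call_dial (a joint): dial angle, rad, growing clockwise from above (lobes at the front run to the unit's +y). Clicks every 0.785: 0 white at the arrow, 0.785 red, 1.571 yellow, 2.356 blue, 3.142 purple, 3.927 green, 4.712 pink. Starts in red, yellow or blue. A sprung ball draws it into the nearest click; the next takes 2 to 3 N at a lobe. Stops at -0.3 and 5.9: green cannot be reached backwards
- call_key (a joint): travel of the orange key in m: 0 up, 0.006 fully down; a spring returns it, fully down takes 5 N.
- call_key_top (a point): centre of the top of the round orange key (28 mm across) on the unit, 88 mm from the dial's axis in the unit's +x direction, pressed straight down
- tube_cup: clear ribbed tub with used sample tubes, 107x107x118 mm, standing to the left of the unit; origin at its underside; leave alone
- pen_yellow: yellow and blue ball pen lying left of the dial, 149 mm long, 12 mm wide; origin at its underside, length along its y; leave alone
- form_pad: white pad of forms lying right of the unit, 122x171x14 mm, long side along its y; origin at its underside; leave alone
- correction_fluid: small white bottle with a blue cap standing right of the dial, 30x30x72 mm; origin at its underside; leave alone
Not all that is in view belongs to the job. Leave any brown or turquoise look-alike of the call_unit alone.

How it is judged:
By the outcome, as a careful person would: the job done as asked, in the order asked, and still so for the second after the job is handed in, with the robot touching nothing.
It also fails if it takes over 64 s, if anything falls off the work surface, if the arm or the gripper's body presses on something with over 40 N, if the wrist force passes 120 N, or if a joint passes its speed limit or range.

## Working session

There is one attempt and no reset: what is moved stays moved. The work goes in short steps, Python scripts to look and compute and a shell command to move; the robot and the scene stay as the last step left them, time stands still between calls to the robot, and variables do not carry over. Pictures are saved under pics/ and viewed, and the job is handed in when it is done.

```bash
mkdir -p pics; ls; cat > h.py <<'E'
import numpy as np, cv2
from workcell import manip, camera, get_calibration
def snap(name,fn):
    c=get_calibration(name); p,d=camera(name)
    cv2.imwrite(f'pics/{fn}.png',p[:,:,::-1]); np.savez(f'pics/{fn}.npz',p=p,d=d,K=c['camera_matrix'],k1=c['k1'],eye=c['eye'],R=c['rotation'])
    return p,d,c
def load(fn):
    z=np.load(f'pics/{fn}.npz'); return z['p'],z['d'],dict(camera_matrix=z['K'],k1=float(z['k1']),eye=z['eye'],rotation=z['R'])
def ray(c,u,v):
    K=np.array(c['camera_matrix']);D=np.array([c['k1'],0,0,0.])
    n=cv2.undistortPoints(np.array([[[u,v]]],float),K,D)[0,0]
    return np.array(c['rotation'])@np.array([n[0],n[1],1.])
def onplane(c,u,v,z):
    r=ray(c,u,v);e=np.array(c['eye']);return e+r*(z-e[2])/r[2]
def proj(c,P):
    q=np.array(c['rotation']).T@(np.array(P)-np.array(c['eye']));x,y=q[0]/q[2],q[1]/q[2];s=1+c['k1']*(x*x+y*y)
    K=np.array(c['camera_matrix']);return K[0,0]*x*s+K[0,2],K[1,1]*y*s+K[1,2]
E
python3 - <<'E'
from h import *
for n in ("scene","side","wrist"):
    p,d,c=snap(n,n+"0"); print(n,c['eye'],c['k1'],np.round(c['rotation'],2).tolist(),c['camera_matrix'])
o=manip.get_obs();print(o)
E
```

```text
pics
scene [-0.03758789  0.56591341  0.47289177] -0.07977161751753986 [-0.32, 0.79, -0.48, 0.21] [[392.88651409   0.         316.19300744]
 [  0.         392.88651409 193.02298156]
 [  0.           0.           1.        ]]
side [0.02601511 0.77697896 0.72268228] -0.1018710707975111 [-0.27, 0.85, -0.43, 0.14] [[431.83795962   0.         315.089913  ]
 [  0.         431.83795962 207.61966365]
 [  0.           0.           1.        ]]
wrist [0.62675785 0.0797365  0.37378385] -0.07082811466564533 [0.99, 0.0, -0.0, 0.16] [[331.49083339   0.         318.14469805]
 [  0.         331.49083339 199.17138265]
 [  0.           0.           1.        ]]
{'clock': 0.15, 'joint_pos': array([-0.02258804,  0.33275121, -0.06467381,  1.46073484,  0.02160833,
        1.34990819, -0.08847171]), 'joint_velocities': array([-0.00016793, -0.00076497,  0.00119988, -0.00339415,  0.00056041,
       -0.00097816, -0.00088051]), 'tau': array([ 1.13752249e-03, -6.25829744e+01,  4.95374459e-02, -3.91853535e+01,
        1.63436425e-02,  7.44175835e-03, -2.63868424e-05]), 'position': array([ 6.24684843e-01, -2.78193765e-05,  2.00389829e-01]), 'ee_rot': array([ 7.07103128e-01,  7.07110218e-01, -4.12959230e-04, -3.67964111e-04]), 'ft_force': array([-0.43673317, -0.65536784,  0.2465898 ]), 'torque': array([ 0.02754325, -0.01618925, -0.01664315]), 'grip_width': 0.9940751684681635}
```

```bash
sed -i 's/^import numpy as np, cv2/import numpy as np, cv2\nfrom scipy.spatial.transform import Rotation as Ro/; s/    return p,d,c$/    return load(fn)/' h.py; sed -i "s/rotation=z\['R'\]/rotation=Ro.from_quat(z['R']).as_matrix()/" h.py; python3 -c "
from h import *
p,d,c=load('wrist0');print(onplane(c,320,200,0))"
```

```text
[ 0.62882547 -0.0437766   0.        ]
```

View pics/scene0.png

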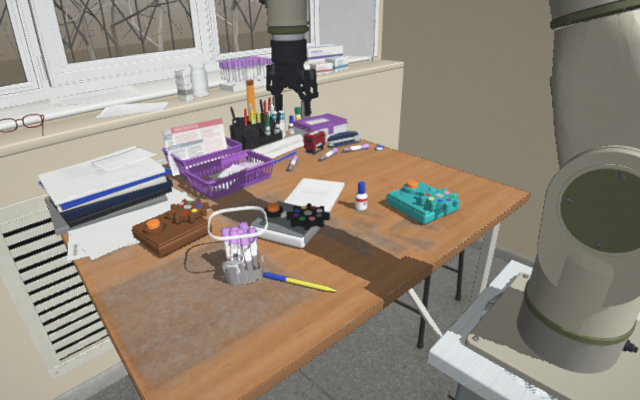

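View pics/side0.png

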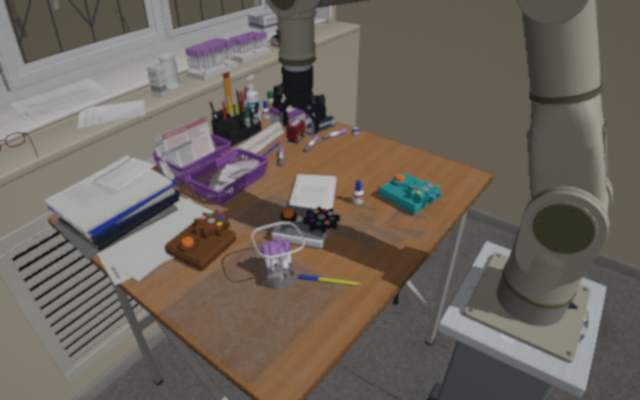

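View pics/wrist0.png

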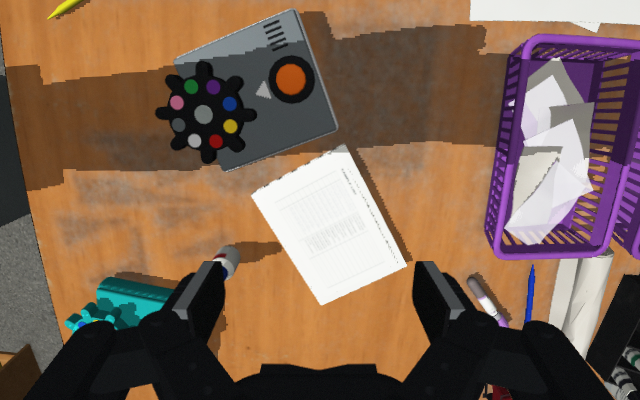

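```bash
python3 - <<'E'
from h import *
p,d,c=load('wrist0')
hsv=cv2.cvtColor(p,cv2.COLOR_RGB2HSV)
def blob(m,x0,y0,x1,y1):
    k=np.zeros(m.shape,np.uint8);k[y0:y1,x0:x1]=m[y0:y1,x0:x1]
    n,l,s,ce=cv2.connectedComponentsWithStats(k);i=1+np.argmax(s[1:,4]);return ce[i],s[i]
H,S,V=[hsv[...,i].astype(int) for i in range(3)]
ce,s=blob(((H<18)&(S>180)&(V>120)).astype(np.uint8),265,50,320,110);print('key',ce,s)
def world(u,v):
    z=d[int(round(v)),int(round(u))];r=ray(c,u,v);return np.array(c['eye'])+r*z
print('key3d',world(*ce)); K=world(*ce)
# dial silhouette
dark=((V<60)).astype(np.uint8)
ce,s=blob(dark,150,55,262,168);print('dark',ce,s)
# central grey hub and dots
for n,(u,v) in dict(hub=(203,114),blue=(229,103),purple=(213,87),green=(191,86),pink=(177,102),grey=(179,125),white=(194,141),red=(216,142),yel=(230,126),plate=(260,140),arrow=(262,90)).items(): print(n,p[v,u],np.round(world(u,v),4))
img=cv2.resize(p[40:180,140:350],None,fx=3.8,fy=3.8,interpolation=cv2.INTER_CUBIC);cv2.imwrite('pics/crop0.png',img[:,:,::-1])
for n,(u,v) in dict(fl=(190,310),fl2=(222,268),fr=(440,310),frtip=(425,270)).items(): print(n,np.round(world(u,v),4))
E
```

```text
key [290.23768116  78.67536232] [276  64  29  31 690]
key3d [0.6012047  0.09085991 0.05739851]
dark [206.63031223 111.45229835] [ 155   60  103  104 4612]
hub [108 114 112] [0.5187 0.06   0.0579]
blue [ 16  48 120] [0.5441 0.0698 0.0584]
purple [70 28 97] [0.5298 0.0842 0.0567]
green [23 99 42] [0.5093 0.0854 0.0566]
pink [163  89 116] [0.4949 0.0713 0.0577]
grey [66 70 73] [0.494  0.05   0.0567]
white [154 153 154] [0.5071 0.0347 0.0572]
red [128  15  13] [0.5285 0.0335 0.0569]
yel [170 146  25] [0.5431 0.0486 0.0565]
plate [67 72 74] [0.5671 0.0321 0.0346]
arrow [157 157 155] [0.5729 0.0811 0.0435]
fl [0.5841 0.0109 0.2824]
fl2 [0.5841 0.0052 0.2448]
fr [0.67   0.0066 0.2764]
frtip [0.6702 0.011  0.2561]
```

View pics/crop0.png

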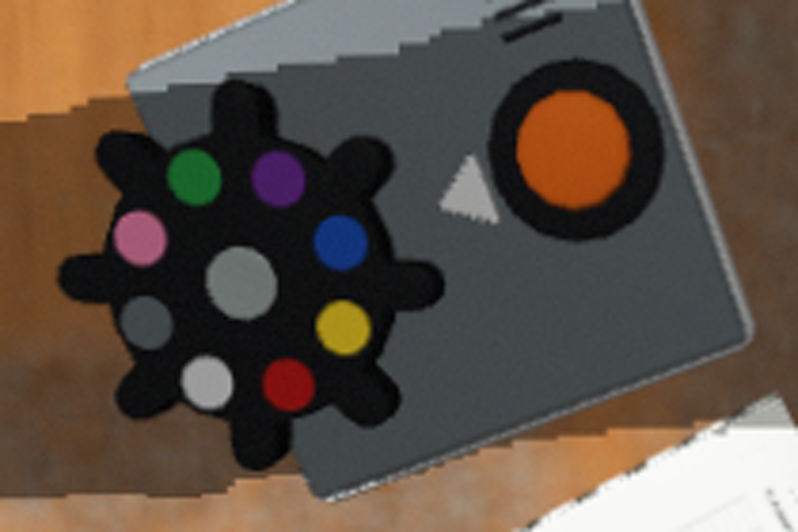

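```bash
python3 - <<'E'
from h import *
p,d,c=load('scene0'); A=np.array([.5188,.0597]); y=np.radians(20.6);X=np.array([np.cos(y),np.sin(y)]);Y=np.array([-X[1],X[0]])
def un(P): return np.round(1000*np.array([(P[:2]-A)@X,(P[:2]-A)@Y]),0)
for n,(u,v,z) in dict(cupL=(222,279,0),cupR=(265,276,0),cupfront=(245,285,0),rimL=(208,230,.118),rimR=(268,222,.118),rimF=(240,238,.118),penblue=(264,275,.006),penyel=(335,291,.006),bottle=(361,210,0),bottletop=(362,182,.072),dialhub=(307,215,.056)).items():
    P=onplane(c,u,v,z);print(n,np.round(P,3),un(P))
p,d,c=load('wrist0')
for n,(u,v,z) in dict(padtopleft=(251,195,.014),bottletop=(232,250,.072),bottlebase=(222,275,0)).items():
    P=onplane(c,u,v,z);print(n,np.round(P,3),un(P))
E
```

```text
cupL [0.519 0.285 0.   ] [ 79. 210.]
cupR [0.467 0.221 0.   ] [  8. 169.]
cupfront [0.473 0.264 0.   ] [ 29. 207.]
rimL [0.514 0.298 0.118] [ 79. 225.]
rimR [0.459 0.208 0.118] [ -4. 160.]
rimF [0.452 0.274 0.118] [ 13. 224.]
penblue [0.465 0.225 0.006] [  7. 174.]
penyel [0.337 0.164 0.006] [-134.  162.]
bottle [ 0.502 -0.107  0.   ] [ -75. -150.]
bottletop [ 0.508 -0.116  0.072] [ -72. -160.]
dialhub [0.508 0.069 0.056] [-7. 12.]
padtopleft [ 0.55  -0.033  0.014] [ -4. -98.]
bottletop [ 0.539 -0.074  0.072] [ -28. -132.]
bottlebase [ 0.502 -0.146  0.   ] [ -88. -187.]
```

```bash
python3 -m handwheel '{"delta_pos":[[-0.02,0.005,0],[-0.04,0.01,0],[-0.06,0.015,0],[-0.08,0.02,-0.01],[-0.10,0.027,-0.02],[-0.12,0.033,-0.03],[-0.14,0.039,-0.04],[-0.16,0.044,-0.06],[-0.182,0.049,-0.08],[-0.182,0.049,-0.08],[-0.182,0.049,-0.08]],"rot":[[0,0,-8],[0,0,-16],[0,0,-24],[0,0,-32],[0,0,-40],[0,0,-48],[0,0,-56],[0,0,-63],[0,0,-69.4],[0,0,-69.4],[0,0,-69.4]],"hand":[1,1,1,1,1,1,1,1,1,1,1]}'
python3 - <<'E'
from h import *
snap('wrist','wrist1');snap('scene','scene1');snap('side','side1');o=manip.get_obs();print(o['position'],o['ee_rot'],o['ft_force'],o['clock'])
E
```

```text
clock: 1.25
position: [0.443, 0.049, 0.1212]
ee_rot: [0.984, 0.18, 0.0, 0.0]
ft_force: [0.5, -0.7, -0.1]
grip_width: 1.001
[0.44423159 0.04895149 0.12185592] [9.83826820e-01 1.79120441e-01 8.09667139e-04 2.09040645e-05] [0.03964322 0.25936797 0.33657182] 1.4
```

View pics/wrist1.png

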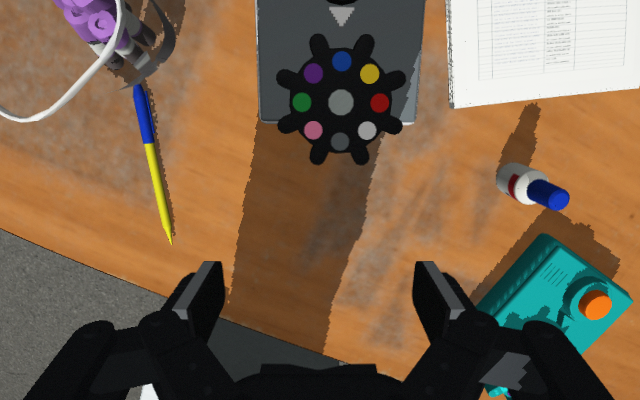

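View pics/scene1.png

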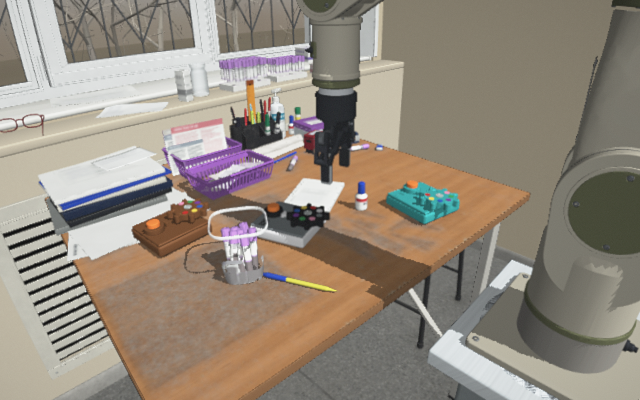

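```bash
python3 - <<'E'
from h import *
p,d,c=load('wrist1')
hsv=cv2.cvtColor(p,cv2.COLOR_RGB2HSV);H,S,V=[hsv[...,i].astype(int) for i in range(3)]
def world(u,v):
    z=d[int(round(v)),int(round(u))];return np.array(c['eye'])+ray(c,u,v)*z
gs=[]
for n,(u,v) in dict(hub=(341,102),blue=(342,61),grey=(340,142),green=(302,102),red=(380,102),purple=(314,73),white=(367,131),yel=(370,74),pink=(313,130)).items():
    m=np.zeros(H.shape,np.uint8);fl=cv2.floodFill(p.copy(),np.zeros((402,642),np.uint8),(u,v),(1,1,1),(14,)*3,(14,)*3,cv2.FLOODFILL_FIXED_RANGE)
    x,y,w,h=fl[3];P=onplane(c,x+(w-1)/2,y+(h-1)/2,.056);print(n,fl[3],np.round(P,4));gs.append(P)
g=dict(zip('hub blue grey green red purple white yel pink'.split(),gs))
A=np.mean(gs[1:],0)[:2];print('axis',A)
v=g['blue']-g['grey'];print('yaw from dots',np.degrees(np.arctan2(v[1],v[0])))
v=g['green']-g['red'];print('yaw2',np.degrees(np.arctan2(v[1],v[0]))-90)
y=np.radians(20.6);X=np.array([np.cos(y),np.sin(y)]);Y=np.array([-X[1],X[0]])
un=lambda P:np.round(1000*np.array([(P[:2]-A)@X,(P[:2]-A)@Y,P[2]]),1)
for n,(u,v) in dict(frontL=(262,121),turq1=(545,240),turq2=(490,290),turq3=(482,310),arrowtip=(342,25),bottle=(560,200),rTip=(420,264),rtipR=(437,264),r3=(462,312),r4=(440,310),lTip=(218,264),pen=(170,243)).items(): print(n,un(world(u,v)))
print('TCP',un(np.array([.4442,.049,.1219])))
E
```

```text
hub (329, 90, 24, 25) [0.5187 0.06   0.056 ]
blue (333, 52, 18, 19) [0.5439 0.0694 0.056 ]
grey (331, 133, 18, 18) [0.4929 0.0504 0.056 ]
green (293, 93, 18, 19) [0.509  0.0854 0.056 ]
red (371, 94, 18, 18) [0.5282 0.0345 0.056 ]
purple (304, 64, 18, 19) [0.5297 0.0849 0.056 ]
white (359, 122, 17, 18) [0.5072 0.035  0.056 ]
yel (360, 65, 19, 19) [0.5429 0.0488 0.056 ]
pink (305, 121, 17, 18) [0.4941 0.0712 0.056 ]
axis [0.51849887 0.05996023]
yaw from dots 20.362127105103777
yaw2 20.593544808159308
frontL [-15.3  59.8  28. ]
turq1 [-122.4 -198.9   20.6]
turq2 [-183.3 -160.9    9.6]
turq3 [-200.  -150.6   19.9]
arrowtip [51.9 -0.8 43.5]
bottle [ -65.7 -162.8   72.4]
rTip [-61.4 -27.3 172.2]
rtipR [-157.  -104.7    1.6]
r3 [-61.  -31.8 205.1]
r4 [-65.2 -27.3 198.3]
lTip [-62.7  58.  170.4]
pen [-132.4  159.     6.5]
TCP [-73.4  15.9 121.9]
```

```bash
python3 - <<'E'
from h import *
p,d,c=load('wrist1')
a=cv2.resize(p[230:400,380:640],None,fx=3,fy=3);cv2.imwrite('pics/crop1.png',a[:,:,::-1])
p,d,c=load('scene1')
a=cv2.resize(p[80:260,240:400],None,fx=3.3,fy=3.3);cv2.imwrite('pics/crop2.png',a[:,:,::-1])
E
```

```text
(no output)
```

View pics/crop1.png

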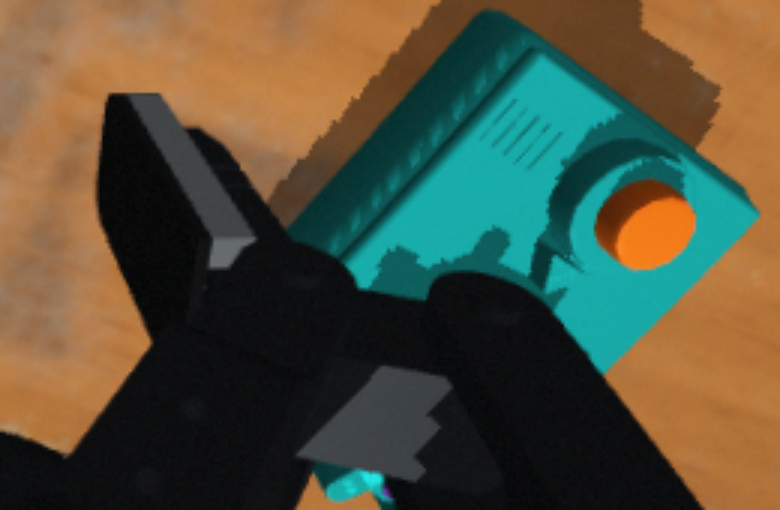

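View pics/crop2.png

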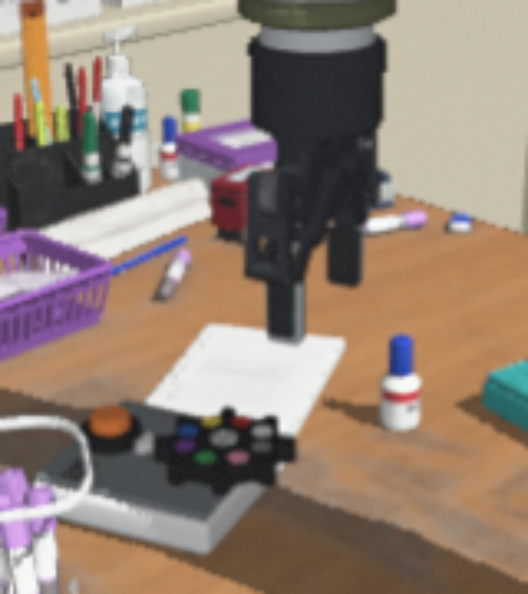

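```bash
python3 - <<'E'
from h import *
p,d,c=load('wrist1')
A=np.array([.5185,.06]);y=np.radians(20.5);X=np.array([np.cos(y),np.sin(y)]);Y=np.array([-X[1],X[0]])
un=lambda P:np.round(1000*np.array([(P[:2]-A)@X,(P[:2]-A)@Y,P[2]]),1)
for z in (.122,.135,.15,.17,.19):
    for x in (-62.4,-84.4):
        P=np.r_[A+X*x/1000+Y*(15.9-43)/1000,z];print(z,x,np.round(proj(c,P),0))
for v in range(258,300,4):
    print(v,[(u,float(round(d[v,u],3)),int(un(np.array(c['eye'])+ray(c,u,v)*d[v,u])[2])) for u in (416,422,428,434,440)])
E
```

```text
0.122 -62.4 [393. 221.]
0.122 -84.4 [390. 256.]
0.135 -62.4 [399. 231.]
0.135 -84.4 [395. 268.]
0.15 -62.4 [406. 243.]
0.15 -84.4 [402. 283.]
0.17 -62.4 [417. 263.]
0.17 -84.4 [412. 307.]
0.19 -62.4 [432. 290.]
0.19 -84.4 [425. 338.]
258 [(416, 0.328000009059906, 1), (422, 0.328000009059906, 1), (428, 0.32899999618530273, 0), (434, 0.32899999618530273, 0), (440, 0.32899999618530273, 0)]
262 [(416, 0.14300000667572021, 167), (422, 0.13899999856948853, 171), (428, 0.13899999856948853, 171), (434, 0.3310000002384186, 0), (440, 0.3319999873638153, 0)]
266 [(416, 0.14399999380111694, 166), (422, 0.13699999451637268, 172), (428, 0.13699999451637268, 173), (434, 0.13600000739097595, 174), (440, 0.3330000042915344, 0)]
270 [(416, 0.14300000667572021, 168), (422, 0.13600000739097595, 174), (428, 0.1340000033378601, 176), (434, 0.1340000033378601, 176), (440, 0.33399999141693115, 0)]
274 [(416, 0.14300000667572021, 168), (422, 0.13500000536441803, 176), (428, 0.12999999523162842, 180), (434, 0.12999999523162842, 180), (440, 0.13099999725818634, 179)]
278 [(416, 0.14300000667572021, 169), (422,
[... 253 characters left out ...]
 0.12399999797344208, 186)]
286 [(416, 0.14399999380111694, 169), (422, 0.1340000033378601, 178), (428, 0.12700000405311584, 184), (434, 0.12099999934434891, 189), (440, 0.12200000137090683, 189)]
290 [(416, 0.1420000046491623, 172), (422, 0.1340000033378601, 179), (428, 0.12600000202655792, 186), (434, 0.11999999731779099, 190), (440, 0.11900000274181366, 191)]
294 [(416, 0.1420000046491623, 172), (422, 0.1340000033378601, 179), (428, 0.12800000607967377, 184), (434, 0.11999999731779099, 191), (440, 0.11699999868869781, 194)]
298 [(416, 0.1420000046491623, 173), (422, 0.1340000033378601, 180), (428, 0.12700000405311584, 185), (434, 0.11900000274181366, 192), (440, 0.11599999666213989, 195)]
```

```bash
python3 - <<'E'
from h import *
A=np.array([.5185,.06]);y=np.radians(20.5);X=np.array([np.cos(y),np.sin(y)]);Y=np.array([-X[1],X[0]])
un=lambda P:np.round(1000*np.array([(P[:2]-A)@X,(P[:2]-A)@Y,P[2]]),1)
p,d,c=load('scene1')
for u,v in [(326,182),(326,179),(326,175),(323,170),(345,163),(345,160),(307,215)]:
    P=np.array(c['eye'])+ray(c,u,v)*d[v,u];print(u,v,d[v,u],np.round(P,3),un(P))
print(proj(c,[.4442,.049,.1219]), proj(c,np.r_[A,.056]))
for z in(.122,.135,.17):print(z,[np.round(proj(c,np.r_[A+X*-.0734+Y*(.0159+s*.0425),z])) for s in(1,-1)])
E
```

```text
326 182 0.72069836 [0.421 0.098 0.171] [-77.9  69.8 171.3]
326 179 0.7135988 [0.418 0.101 0.179] [-79.6  73.5 179.2]
326 175 0.7110266 [0.419 0.1   0.187] [-79.3  72.7 186.8]
323 170 0.71193105 [0.426 0.101 0.195] [-72.5  70.5 194.6]
345 163 0.8011464 [0.457 0.006 0.172] [-76.8 -29.3 171.6]
345 160 0.79573387 [0.455 0.007 0.179] [-77.6 -27.1 179.1]
307 215 0.84550804 [0.508 0.069 0.056] [-6.8 12.5 56.3]
(np.float64(335.0485667755707), np.float64(193.60535544565647)) (np.float64(306.70923648956597), np.float64(211.9319711510854))
0.122 [array([327., 203.]), array([343., 185.])]
0.135 [array([326., 197.]), array([343., 180.])]
0.17 [array([326., 180.]), array([343., 164.])]
```

```bash
python3 -m handwheel '{"delta_pos":[[0,0,0],[0,0,0],[0,0,0],[0,0,0],[0,0,0],[0,0,0],[0,0,0],[0,0,0]],"rot":[[0,0,0],[0,0,0],[0,0,0],[0,0,0],[0,0,0],[0,0,0],[0,0,0],[0,0,0]],"hand":[0,0,0,0,0,0,0,0]}' 20
python3 - <<'E'
from h import *
snap('wrist','wrist2');p,d,c=snap('scene','scene2');o=manip.get_obs();print(o['position'],o['clock'])
a=cv2.resize(p[80:260,240:400],None,fx=3.3,fy=3.3);cv2.imwrite('pics/crop3.png',a[:,:,::-1])
E
```

```text
clock: 2.2
position: [0.443, 0.0491, 0.121]
ee_rot: [0.984, 0.179, 0.0, 0.0]
ft_force: [0.2, -0.1, 0.5]
grip_width: 0.001
[0.44299135 0.04903096 0.12103262] 2.3
```

View pics/wrist2.png

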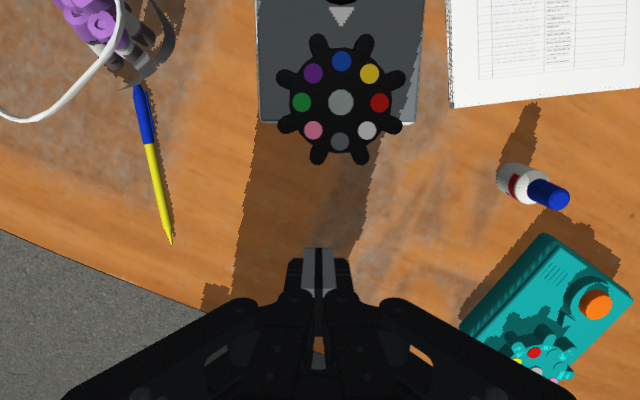

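View pics/crop3.png

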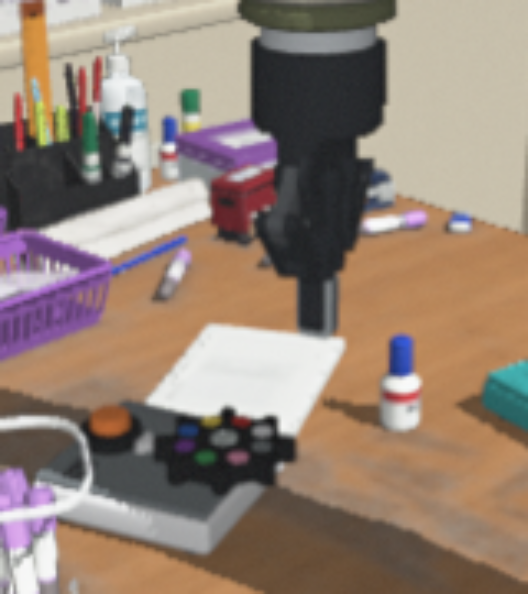

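```bash
python3 - <<'E'
from h import *
A=np.array([.5185,.06]);y=np.radians(20.5);X=np.array([np.cos(y),np.sin(y)]);Y=np.array([-X[1],X[0]])
un=lambda P:np.round(1000*np.array([(P[:2]-A)@X,(P[:2]-A)@Y,P[2]]),1)
p,d,c=load('wrist2')
for v in (246,249,252,256,262,270,285):
    print(v,[(u,un(np.array(c['eye'])+ray(c,u,v)*d[v,u]).tolist()) for u in (297,303,308,316,322,328,331,336)])
p,d,c=load('scene2')
for u,v in [(336,181),(336,179),(336,176),(340,178),(332,178)]:
    P=np.array(c['eye'])+ray(c,u,v)*d[v,u];print(u,v,un(P))
E
```

```text
246 [(297, [-137.3, 35.6, 0.9]), (303, [-137.0, 29.7, 1.4]), (308, [-137.5, 24.9, 0.2]), (316, [-137.5, 17.0, 0.2]), (322, [-137.7, 11.2, -0.1]), (328, [-137.6, 5.3, -0.0]), (331, [-137.2, 2.4, 0.7]), (336, [-137.1, -2.5, 0.9])]
249 [(297, [-141.3, 35.8, -0.7]), (303, [-140.8, 29.8, 0.3]), (308, [-61.8, 19.9, 157.4]), (316, [-61.4, 16.2, 158.2]), (322, [-62.0, 13.5, 157.0]), (328, [-61.8, 10.7, 157.5]), (331, [-62.0, 9.3, 157.0]), (336, [-140.1, -2.6, 1.5])]
252 [(297, [-144.6, 35.9, -0.6]), (303, [-143.8, 29.8, 0.9]), (308, [-61.7, 19.8, 160.8]), (316, [-61.9, 16.2, 160.3]), (322, [-61.9, 13.5, 160.3]), (328, [-62.0, 10.8, 160.1]), (331, [-61.2, 9.5, 161.6]), (336, [-143.3, -2.6, 1.5])]
256 [(297, [-147.8, 35.8, 1.7]), (303, [-147.8, 29.9, 1.6]), (308, [-61.6, 19.7, 164.7]), (316, [-61.5, 16.2, 164.9]), (322, [-61.7, 13.6, 164.5]), (328, [-61.9, 10.9, 164.1]), (331, [-62.5, 9.6, 162.9]), (336, [-148.3, -2.8, 0.5])]
262 [(297, [-65.0, 24.6, 163.8]), (303, [-61.3, 21.6, 170.6]), (308, [-61.9, 19.6, 169.5]), (316, [-62.0, 16.2, 169.2]), (322, [-61.2, 13.6, 170.8]), (328, [-62.0, 11.1, 169.2]), (331, [-61.9, 9.8, 169.5]), (336, [-65.4, 7.3, 163.0])]
270 [(297, [-65.2, 24.2, 170.6]), (303, [-62.0, 21.4, 175.9]), (308, [-61.4, 19.4, 176.9]), (316, [-61.3, 16.1, 177.1]), (322, [-61.5, 13.7, 176.8]), (328, [-61.4, 11.3, 176.9]), (331, [-60.9, 10.1, 177.8]), (336, [-65.9, 7.6, 169.2])]
285 [(297, [-65.0, 23.5, 182.3]), (303, [-61.3, 20.9, 188.1]), (308, [-62.0, 19.1, 187.0]), (316, [-61.6, 16.1, 187.5]), (322, [-61.9, 13.8, 187.1]), (328, [-61.8, 11.6, 187.3]), (331, [-61.0, 10.5, 188.5]), (336, [-61.4, 8.6, 187.8])]
336 181 [-78.6  23.3 153.8]
336 179 [-81.8  31.1 161.9]
336 176 [-81.4  30.2 167.8]
340 178 [-86.9  23.2 161.6]
332 178 [-73.7  31.6 162.8]
```

```bash
python3 -m handwheel '{"delta_pos":[[0.0175,-0.047,0],[0.0175,-0.047,-0.03],[0.0175,-0.047,-0.06],[0.0175,-0.047,-0.085],[0.0175,-0.047,-0.1],[0.0175,-0.047,-0.112],[0.0175,-0.047,-0.112]],"rot":[[0,0,0],[0,0,0],[0,0,0],[0,0,0],[0,0,0],[0,0,0],[0,0,0]],"hand":[0,0,0,0,0,0,0]}' 20
python3 - <<'E'
from h import *
p,d,c=snap('wrist','wrist3');p,d,c=snap('scene','scene3');o=manip.get_obs();print(o['position'],o['ft_force'],o['clock'])
a=cv2.resize(p[80:260,240:400],None,fx=3.3,fy=3.3);cv2.imwrite('pics/crop4.png',a[:,:,::-1])
p,d,c=load('wrist3')
A=np.array([.5185,.06]);y=np.radians(20.5);X=np.array([np.cos(y),np.sin(y)]);Y=np.array([-X[1],X[0]])
un=lambda P:np.round(1000*np.array([(P[:2]-A)@X,(P[:2]-A)@Y,P[2]]),1)
for v in (246,249,252,262,270):
    print(v,[un(np.array(c['eye'])+ray(c,u,v)*d[v,u]).tolist() for u in (303,308,316,322,328,331)])
E
```

```text
clock: 3.0
position: [0.4596, 0.0019, 0.0078]
ee_rot: [0.984, 0.179, -0.001, -0.0]
ft_force: [-0.3, -0.6, -0.1]
grip_width: -0.005
[0.46087495 0.00207599 0.00950575] [-0.28921964  0.51248767 -0.13636079] 3.1
246 [[-83.3, -25.5, -0.5], [-82.8, -28.6, 0.4], [-83.2, -33.4, -0.4], [-82.6, -37.0, 0.8], [-82.6, -40.6, 0.8], [-83.2, -42.5, -0.5]]
249 [[-84.7, -25.6, 0.7], [-63.0, -30.0, 43.6], [-63.4, -33.7, 42.9], [-62.5, -36.4, 44.6], [-63.0, -39.2, 43.6], [-63.0, -40.6, 43.6]]
252 [[-87.0, -25.5, 0.1], [-62.8, -30.1, 47.1], [-62.9, -33.7, 46.9], [-63.1, -36.4, 46.4], [-62.7, -39.1, 47.1], [-62.9, -40.4, 46.8]]
262 [[-63.2, -28.2, 55.5], [-62.9, -30.3, 56.0], [-62.7, -33.7, 56.3], [-63.1, -36.3, 55.7], [-63.4, -38.9, 55.1], [-62.5, -40.1, 56.6]]
270 [[-62.6, -28.5, 63.3], [-62.4, -30.6, 63.4], [-62.7, -33.8, 63.0], [-62.4, -36.2, 63.4], [-62.3, -38.6, 63.6], [-62.1, -39.8, 64.0]]
```

View pics/wrist3.png

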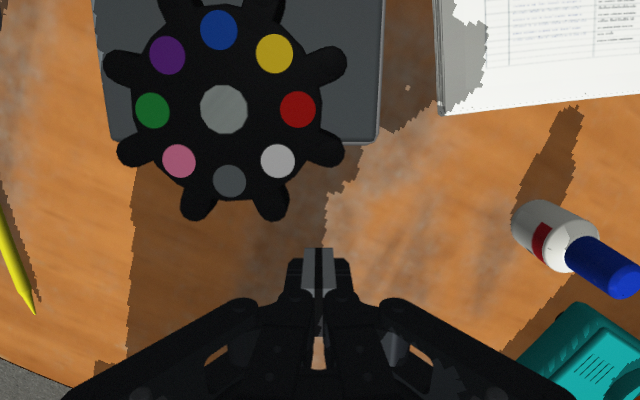

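View pics/crop4.png

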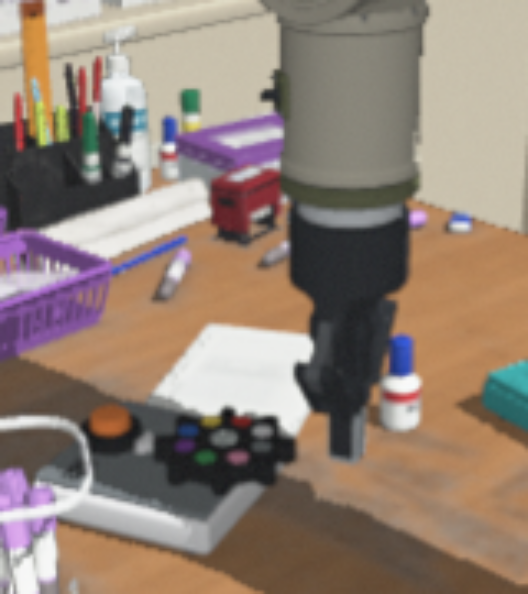

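```bash
python3 -m handwheel '{"delta_pos":[[0.011,0.004,0],[0.0215,0.008,0],[0.0215,0.008,0],[0.0198,0.0127,0],[0.018,0.0174,0],[0.0163,0.022,0],[0.0145,0.0267,0],[0.0128,0.0314,0],[0.011,0.0361,0],[0.011,0.0361,0]],"rot":[[0,0,0],[0,0,0],[0,0,0],[0,0,0],[0,0,0],[0,0,0],[0,0,0],[0,0,0],[0,0,0],[0,0,0]],"hand":[0,0,0,0,0,0,0,0,0,0]}' 20
python3 - <<'E'
from h import *
p,d,c=snap('wrist','wrist4');o=manip.get_obs();print(o['position'],o['ft_force'],o['clock'])
E
```

```text
clock: 4.1
position: [0.47, 0.0384, 0.0087]
ee_rot: [0.984, 0.179, -0.001, 0.0]
ft_force: [-5.0, -2.6, 2.5]
grip_width: 0.003
[0.47016925 0.03820262 0.00874332] [-4.0070636  -2.03642752  2.88972725] 4.15
```

View pics/wrist4.png

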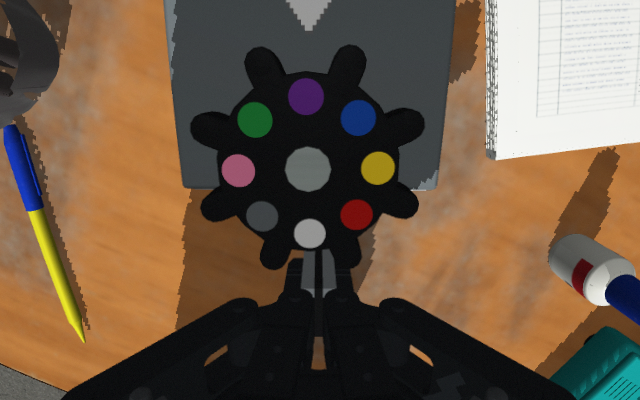

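```bash
python3 -m handwheel '{"delta_pos":[[-0.0105,-0.004,0],[-0.0215,-0.008,0],[-0.0215,-0.008,0]],"rot":[[0,0,0],[0,0,0],[0,0,0]],"hand":[0,0,0]}' 20
cat > m.py <<'E'
from h import *
import sys
fn=sys.argv[1]
p,d,c=snap('wrist',fn);o=manip.get_obs();print(o['position'],o['ft_force'],o['clock'])
A=np.array([.5185,.06]);y=np.radians(20.5);X=np.array([np.cos(y),np.sin(y)]);Y=np.array([-X[1],X[0]])
un=lambda P:np.round(1000*np.array([(P[:2]-A)@X,(P[:2]-A)@Y,P[2]]),1)
b,s,h=p.astype(int)[...,2],0,0
hsv=cv2.cvtColor(p,cv2.COLOR_RGB2HSV);H,S,V=[hsv[...,i].astype(int) for i in range(3)]
u0,v0=proj(c,np.r_[A,.056]);vv,uu=np.mgrid[:400,:640];R=np.hypot(uu-u0,vv-v0)
e=np.linalg.norm(np.array(proj(c,np.r_[A+X*.03,.056]))-[u0,v0])/30
near=R<36*e
for n,(lo,hi) in dict(green=(55,80),purple=(130,150),blue=(100,125),yellow=(22,32),red=(-1,5),pink=(160,176)).items():
    m=(near&(H>lo)&(H<hi)&(S>60)&(V>40)).astype(np.uint8);k,l,st,ce=cv2.connectedComponentsWithStats(m)
    if k>1:
        i=1+np.argmax(st[1:,4]);print(n,st[i,4],un(onplane(c,*ce[i],.056)))
m=(R<12*e)&(S<40)&(V>85)&(V<140);print('hub',un(onplane(c,uu[m].mean(),vv[m].mean(),.056)))
v=249
print('tip',[un(np.array(c['eye'])+ray(c,u,vq)*d[vq,u]).tolist() for u in (308,328) for vq in(249,256)])
E
python3 m.py wrist5
```

```text
clock: 4.45
position: [0.4484, 0.0295, 0.0089]
ee_rot: [0.984, 0.179, -0.0, 0.0]
ft_force: [0.2, -0.0, -0.1]
grip_width: 0.005
[0.44942149 0.02988919 0.00919239] [0.00322324 0.64061422 0.18136962] 4.5
green 1173 [19.3 19.4 56. ]
purple 1237 [27.4  0.1 56. ]
blue 1175 [ 19.3 -19.1  56. ]
yellow 1066 [  0.1 -27.   56. ]
red 930 [-19.1 -19.1  56. ]
pink 1061 [ 0.  27.4 56. ]
hub [ 0.1  0.2 56. ]
tip [[-63.5, -0.3, 45.5], [-63.8, -0.4, 51.7], [-63.5, -9.4, 45.4], [-63.6, -9.2, 52.1]]
```

View pics/wrist5.png

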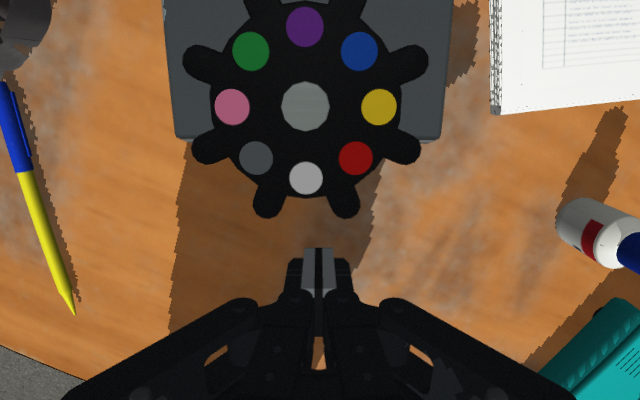

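```bash
python3 -m handwheel '{"delta_pos":[[0.0105,-0.028,0],[0.0105,-0.028,0],[0.021,-0.024,0],[0.032,-0.02,0],[0.0298,-0.0156,0],[0.0276,-0.0111,0],[0.0254,-0.0066,0],[0.0232,-0.0021,0],[0.021,0.0024,0],[0.0188,0.0069,0],[0.0188,0.0069,0],[0,0,0]],"rot":[[0,0,0],[0,0,0],[0,0,0],[0,0,0],[0,0,0],[0,0,0],[0,0,0],[0,0,0],[0,0,0],[0,0,0],[0,0,0],[0,0,0]],"hand":[0,0,0,0,0,0,0,0,0,0,0,0]}' 20
python3 m.py wrist6
```

```text
clock: 5.7
position: [0.4521, 0.0313, 0.0096]
ee_rot: [0.984, 0.18, 0.001, -0.0]
ft_force: [1.4, 0.7, 0.5]
grip_width: 0.002
[0.44781924 0.02925661 0.0087406 ] [-1.34112014 -2.33439598 -1.22981639] 5.75
green 1195 [27.7  0.4 56. ]
purple 1133 [ 19.8 -18.8  56. ]
blue 1003 [  0.5 -26.7  56. ]
yellow 932 [-18.8 -18.7  56. ]
red 853 [-26.7   0.5  56. ]
pink 1153 [19.8 19.7 56. ]
hub [ 0.6  0.5 56. ]
tip [[-59.8, 0.2, 45.8], [-59.5, -0.0, 53.2], [-60.3, -9.0, 44.7], [-59.8, -8.8, 52.6]]
```

View pics/wrist6.png

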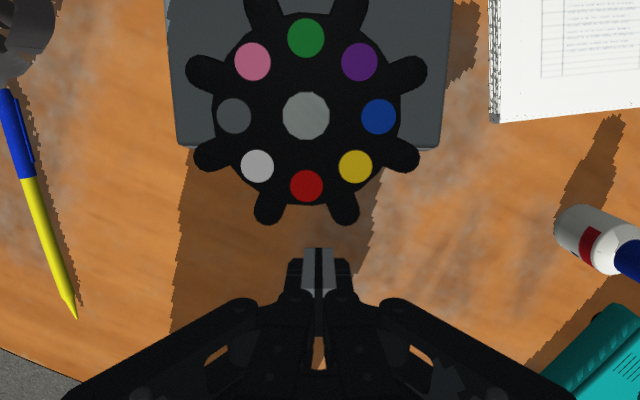

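```bash
python3 -m handwheel '{"delta_pos":[[-0.005,-0.002,0.03],[-0.005,-0.002,0.07],[0.03,0.012,0.085],[0.07,0.028,0.085],[0.11,0.045,0.085],[0.15,0.061,0.085],[0.1505,0.0615,0.085],[0.1505,0.0615,0.065],[0.1505,0.0615,0.065]],"rot":[[0,0,0],[0,0,0],[0,0,0],[0,0,0],[0,0,0],[0,0,0],[0,0,0],[0,0,0],[0,0,0]],"hand":[0,0,0,0,0,0,0,0,0]}' 20
python3 - <<'E'
from h import *
p,d,c=snap('scene','scene7');snap('wrist','wrist7');o=manip.get_obs();print(o['position'],o['ft_force'],o['clock'])
a=cv2.resize(p[80:260,200:400],None,fx=3.3,fy=3.3);cv2.imwrite('pics/crop7.png',a[:,:,::-1])
A=np.array([.5185,.06]);y=np.radians(20.5);X=np.array([np.cos(y),np.sin(y)]);Y=np.array([-X[1],X[0]])
un=lambda P:np.round(1000*np.array([(P[:2]-A)@X,(P[:2]-A)@Y,P[2]]),1)
print(un(o['position']))
p,d,c=load('wrist7')
print('tip',[un(np.array(c['eye'])+ray(c,u,vq)*d[vq,u]).tolist() for u in (308,328) for vq in(249,256)])
E
```

```text
clock: 6.65
position: [0.599, 0.0912, 0.0716]
ee_rot: [0.984, 0.179, -0.002, 0.0]
ft_force: [-0.4, 1.2, -0.7]
grip_width: 0.002
[0.60017244 0.09135699 0.07416866] [-0.18716378  0.46896374  0.00780664] 6.75
[87.5  0.8 74.2]
tip [[99.7, 4.6, 109.5], [99.2, 4.5, 115.3], [99.6, -4.5, 109.3], [99.9, -4.3, 116.6]]
```

View pics/crop7.png

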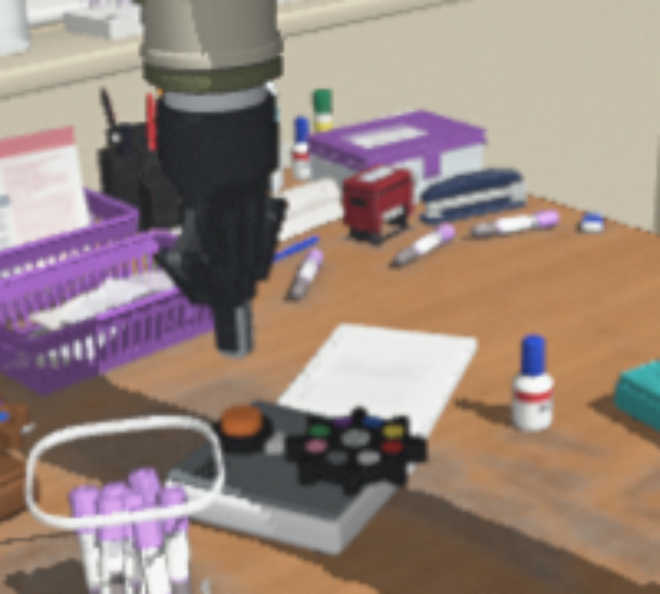

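View pics/wrist7.png

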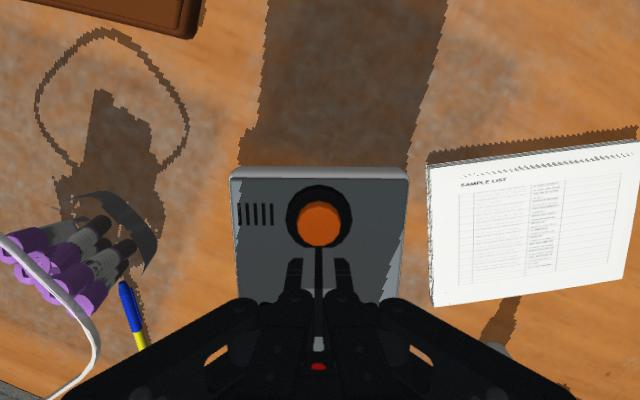

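```bash
python3 -m handwheel '{"delta_pos":[[0,0,-0.02],[0,0,-0.035],[0,0,-0.042],[0,0,-0.045],[0,0,-0.048],[0,0,-0.05],[0,0,-0.052],[0,0,-0.052]],"rot":[[0,0,0],[0,0,0],[0,0,0],[0,0,0],[0,0,0],[0,0,0],[0,0,0],[0,0,0]],"hand":[0,0,0,0,0,0,0,0]}' 20
```

```text
clock: 7.55
position: [0.6008, 0.0917, 0.0224]
ee_rot: [0.984, 0.179, 0.0, 0.0]
ft_force: [-1.4, -0.6, 4.7]
grip_width: -0.002
```

```bash
python3 -m handwheel '{"delta_pos":[[0,0,-0.001],[0,0,-0.002],[0,0,-0.002]],"rot":[[0,0,0],[0,0,0],[0,0,0]],"hand":[0,0,0]}' 20
```

```text
clock: 7.85
position: [0.6008, 0.0917, 0.0208]
ee_rot: [0.984, 0.179, 0.0, 0.0]
ft_force: [-2.4, -1.4, 9.1]
grip_width: -0.0
```

```bash
python3 -m handwheel '{"delta_pos":[[0,0,-0.001],[0,0,-0.002],[0,0,-0.002]],"rot":[[0,0,0],[0,0,0],[0,0,0]],"hand":[0,0,0]}' 20
```

```text
clock: 8.15
position: [0.601, 0.0917, 0.0205]
ee_rot: [0.984, 0.179, 0.001, -0.0]
ft_force: [-10.7, -2.4, 24.2]
grip_width: -0.002
```

```bash
python3 - <<'E'
from h import *
p,d,c=snap('scene','scene8');p2,d2,c2=snap('side','side8');snap('wrist','wrist8');o=manip.get_obs();print(o['position'],o['ft_force'],o['torque'],o['clock'])
a=cv2.resize(p[150:260,220:340],None,fx=5,fy=5,interpolation=cv2.INTER_CUBIC)
q=cv2.resize(p2[170:270,240:350],None,fx=5,fy=5,interpolation=cv2.INTER_CUBIC)
cv2.imwrite('pics/crop8.png',a[:,:,::-1]);cv2.imwrite('pics/crop8b.png',q[:,:,::-1])
E
```

```text
[0.60099461 0.09169084 0.02045312] [-10.98065345  -2.47418613  24.46608259] [-0.48670087  2.35017976  0.02794514] 8.3
```

View pics/crop8.png

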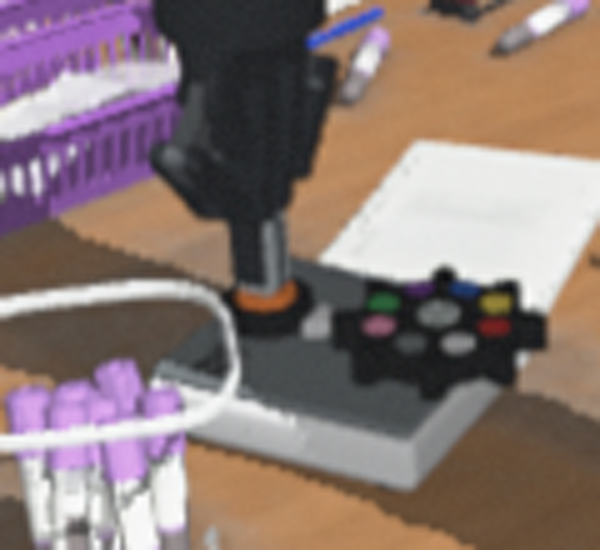

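View pics/crop8b.png

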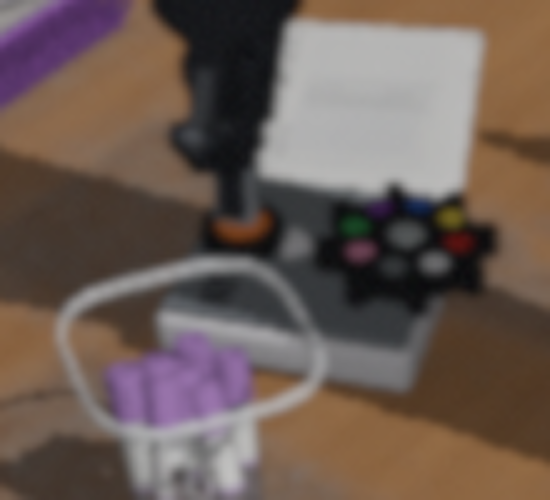

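View pics/wrist8.png

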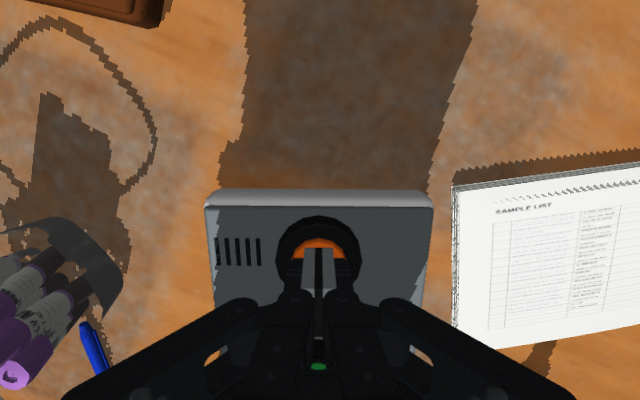

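```bash
cat > k.py <<'E'
from h import *
import sys
A=np.array([.5185,.06]);y=np.radians(20.5);X=np.array([np.cos(y),np.sin(y)]);Y=np.array([-X[1],X[0]])
un=lambda P:np.round(1000*np.array([(P[:2]-A)@X,(P[:2]-A)@Y,P[2]]),1)
for fn in sys.argv[1:]:
    p,d,c=load(fn);hsv=cv2.cvtColor(p,cv2.COLOR_RGB2HSV);H,S,V=[hsv[...,i].astype(int) for i in range(3)]
    m=(H<18)&(S>180)&(V>120)
    P=[];
    for v,u in zip(*np.nonzero(m)):
        if d[v,u]<=0: continue
        q=un(np.array(c['eye'])+ray(c,u,v)*d[v,u])
        if np.hypot(q[0]-88,q[1])<14 : P.append(q)
    P=np.array(P)
    if len(P): print(fn,len(P),'z pct',np.percentile(P[:,2],[5,25,50,75,95]),'mean',P.mean(0),P.min(0),P.max(0))
E
python3 k.py wrist0 wrist1 wrist7 wrist8 scene0 scene7 scene8 side0 side8
python3 - <<'E'
from k import *
p,d,c=load('wrist8')
for u,v in [(285,250),(320,222),(352,250),(300,222),(320,240),(320,245),(306,250),(332,250),(250,260),(320,254),(325,262)]: print(u,v,p[v,u],un(np.array(c['eye'])+ray(c,u,v)*d[v,u]))
a=cv2.resize(p[200:310,260:380],None,fx=6,fy=5,interpolation=cv2.INTER_CUBIC);cv2.imwrite('pics/crop8c.png',a[:,:,::-1])
E
```

```text
wrist0 682 z pct [56.2 57.  57.5 58.  58.7] mean [88.26217009 -0.09120235 57.49824047] [ 75.3 -13.2  54.5] [101.4  12.8  59.9]
wrist7 1292 z pct [56.3 57.1 57.5 58.  58.5] mean [89.55866873 -0.19698142 57.49024768] [ 76.7 -13.1  54.3] [101.8  12.5  59.3]
wrist8 309 z pct [49.4 50.3 50.8 51.2 51.9] mean [ 9.81032362e+01 -4.27184466e-02  5.07000000e+01] [ 93.3 -11.7  48.6] [101.9  11.6  52.8]
scene0 18 z pct [51.85  55.35  56.    56.2   56.775] mean [84.4         5.61666667 55.42777778] [74.2 -5.2 51. ] [95.3 13.6 57.2]
scene7 14 z pct [53.645 55.125 55.7   56.15  56.87 ] mean [84.95        3.28571429 55.45      ] [77.6 -6.4 51.5] [93.  11.9 57. ]
scene8 5 z pct [48.4  48.8  49.   49.4  49.56] mean [77.96  6.44 49.02] [75.6 -0.5 48.3] [84.1 12.  49.6]
side0 4 z pct [53.025 55.125 56.5   57.1   57.34 ] mean [81.775 11.65  55.725] [78.9  9.9 52.5] [85.9 13.4 57.4]
285 250 [12 12 13] [95.7 16.1 47.2]
320 222 [10 11 11] [110.1  -1.   46.1]
352 250 [11 11 12] [ 95.9 -16.7  47.6]
300 222 [8 6 9] [108.4   8.9  41.9]
320 240 [116  49   9] [102.   -1.   49.2]
320 245 [166  72  18] [100.2  -1.   50.8]
306 250 [66 68 70] [100.7   5.4  57.1]
332 250 [86 67 60] [101.5  -6.4  58.6]
250 260 [10 11 12] [83.4 36.6 35.1]
320 254 [11 11 11] [101.3  -0.9  62.3]
325 262 [65 68 70] [100.7  -3.   68.3]
```

View pics/crop8c.png

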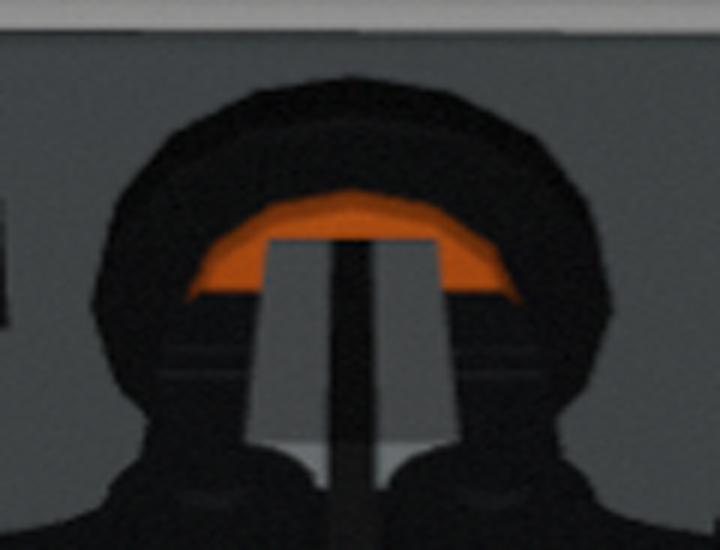

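```bash
python3 -m handwheel '{"delta_pos":[[0,0,0.003],[0,0,0.008],[0,0,0.016],[0,0,0.04],[0,0,0.08],[0,0,0.12],[-0.04,-0.015,0.14],[-0.08,-0.03,0.14],[-0.11,-0.045,0.14],[-0.11,-0.045,0.14]],"rot":[[0,0,0],[0,0,0],[0,0,0],[0,0,0],[0,0,0],[0,0,0],[0,0,0],[0,0,0],[0,0,0],[0,0,0]],"hand":[0,0,0,0,0,0,0,0,0,0]}' 20
python3 m.py wrist9; python3 k.py wrist9; python3 -c "
from h import *
snap('scene','scene9')"
```

```text
clock: 9.3
position: [0.4876, 0.0445, 0.1584]
ee_rot: [0.984, 0.178, -0.0, 0.0]
ft_force: [0.0, 0.4, 0.0]
grip_width: 0.001
[0.4894391  0.04570407 0.15860205] [0.29478641 0.51868124 0.61803075] 9.35
green 224 [27.5  0.3 56. ]
purple 213 [ 19.6 -18.8  56. ]
blue 213 [  0.4 -26.7  56. ]
yellow 211 [-18.8 -18.7  56. ]
red 188 [-26.7   0.5  56. ]
pink 218 [19.5 19.5 56. ]
hub [ 0.5  0.3 56. ]
tip [[-21.5, 0.0, 194.8], [-22.0, -0.1, 200.7], [-21.3, -9.1, 195.2], [-21.7, -8.9, 201.3]]
wrist9 973 z pct [56.2 57.  57.5 58.  58.8] mean [ 8.85520041e+01 -2.88797533e-02  5.74898253e+01] [ 75.9 -13.   54.6] [101.3  13.1  60.1]
```

View pics/wrist9.png

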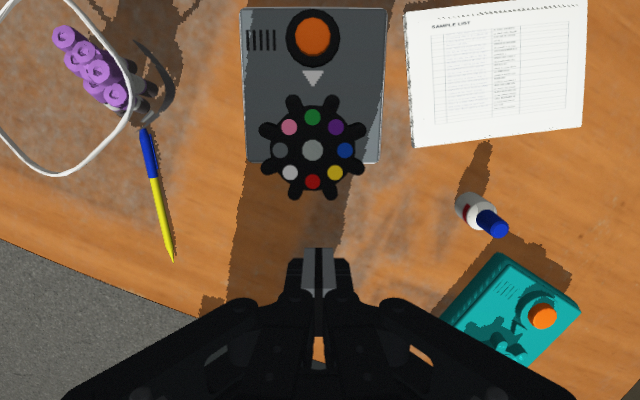

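View pics/scene9.png

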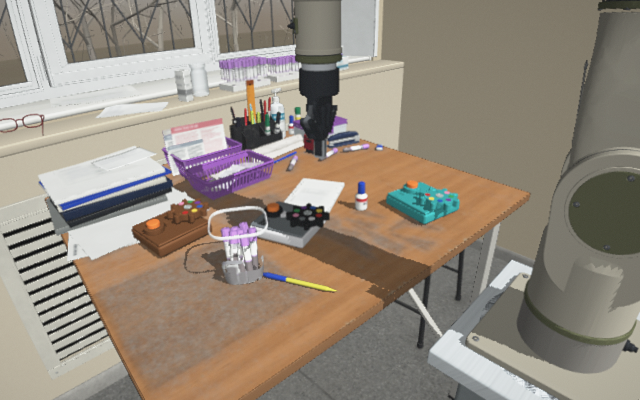

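Green dot (312,117) rests at the arrow tip (312,86). The key is back up at 57.5 mm, the unit moved no more than about 0.5 mm, and the cup, pen, pad and bottle are where they were. Handing in.

```bash
python3 -c "
from workcell import manip
print(manip.hand_in())"
```

```text
the job is handed in; nothing more can be done
None
```

The dial now rests on green and the orange key has been pressed fully down and let up again. I handed the job in at about 9.4 s of robot time.

- **Dial:** It started in blue. I flicked front lobes with the shut fingertips, two clicks clockwise (purple, then green). My last picture shows the green dot 27.5 mm from the axis and 0.3 mm off the line to the arrow, so it was not clicked past.
- **Key:** Measured by depth, its top went from 57.5 mm down to 50.8 mm, about the full 6 mm travel, with a final force of about 24 N. It came back up to 57.5 mm.
- **Unit and surroundings:** The unit moved by no more than about 0.5 mm. The cup, pen, pad and bottle look unmoved in the pictures, but I did not measure their positions again. The arm ended clear above everything.

Two things disagreed or were rougher than planned:
- **Fingertip height:** Both cameras showed the shut fingertips about 35 mm higher than the reported TCP, so I set heights from the images and the force reading.
- **Side forces:** On the first flick the finger also pressed towards the dial's axis with about 5 N, so I backed off slightly on the second. The key press also had about 11 N of sideways force.

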